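# Pop the fuse hatch at the welding bench

## Robot

A 6-joint arm with a two-finger parallel gripper is mounted at the origin on the work surface. World frame = base frame: x ahead of the robot, y to its left, z up, the work surface at z = 0. Lengths are in m, angles in rad, forces in N, time in s.
With the tool pointing down it reaches from about 0.35 to 0.875 m from the base axis. Payload 4.2 kg.
Tool frame: the origin (TCP) lies midway between the tips of the shut fingers; the grasp point (between the pads) lies 19 mm behind it; z points along the fingers, y is the direction in which the jaws open and shut (so a half turn about z gives the same grasp; the last joint's range is limited). The gripper opens to 85 mm and grips with 20 to 120 N. Pads are 22 mm wide; open, the fingers measure 114 mm over their backs; the gripper's body (76 mm by 85 mm) begins 54 mm behind the grasp point. The pads swing forward as they close: fully open they stand 13 mm farther back than shut.
Start: joints at [1.582, 0.385, 0.008, 0, -1.194, -0.259], TCP at [0.153, 0.606, 0.231] pointing down, gripper open.
Joint ranges: [-3.14, 3.14], [-1.21, 2.06], [-1.07, 1.41], [-3.16, 2.05], [-2.99, -0.16], [-3.1, 3.1]. Speed limits (rad/s): [2.79, 2.79, 3.14, 3.14, 3.14, 3.14].

## Interface

Orientations are given as a unit quaternion [w, x, y, z].
In Python, from plant import arm, grip, telemetry, imaging gives the robot as it stands. Calls block until the motion is done:
- arm.move_to(position, orientation): joint-space move of the TCP to a pose.
- arm.move_l(position, feed=0.15, rotation=None): straight line of the TCP; rotation=None keeps the orientation; feed is the mean speed in m/s.
- arm.goto_joints(angles): joint-space move.
- grip(opening): finger opening in m; the grip force is fixed at half the most; returns when the fingers have stopped.
- arm.pause(seconds).
- arm.solve_ik(position, orientation): joint angles nearest the present ones, or None.
- telemetry.get_obs(): the state.
- imaging.capture(name): name is "scene" or "top" or "wrist"; returns the picture (384x512x3 uint8, red, green, blue); there is no depth.
- imaging.get_calibration(name): a dict with "camera_matrix" (3x3 intrinsics, pixels), "rvec" (rotation vector, rad) and "tvec" (3), from world to camera coordinates, as OpenCV has them. Camera axes: x right, y down, z forward; pixel columns grow to the right and rows downward; lengths in m; the calibration is good to about 2 mm. The wrist camera is an equidistant fisheye: a pixel r from the principal point sees the ray r / f radians off the axis. A picture is of the moment at which its call begins: read the wrist's pose just before it. get_calibration takes no time and is no camera call; for the wrist camera it gives the pose at the moment of the call.
A pose or a line that the arm cannot do raises arm.Unreachable and nothing moves.
- arm.close_job(): hands the job in, once; it reports no verdict.
The state is a dict: "time": time; "qpos": joint angles; "joint_vel": joint speeds; "effort": joint torques, N m; "eef_pos": TCP position; "tcp_rot": TCP orientation; "force": force on the tool from outside, world axes, zero at the start; "moment": the same for the moment, N m; "gripper_width": finger opening in m.
Only numpy, scipy, OpenCV 4.12 (cv2) and the standard library are available. Lean on these libraries where they do the work, as an engineer would, in place of code of your own. Each camera call takes 0.05 s, during which the arm holds its last target. There are 200 camera calls.

## Task

Two steel boxes with push-to-open hatches are fixed to the welding bench. With closed fingertips, push the free edge of the narrower box's hatch (the fuse box) down once as far as it goes, without forcing it, and take the fingers away so that it pops open. Do not push it down again: see that it stays open, and leave the wider box's hatch shut and the things lying about where they are.

Things in the scene. Friction and masses are not known exactly. Their poses are not given: they have to be found in the camera images.
- fuse_box: Grey sheet-steel fuse box, fixed to the bench: 130 mm (its x) by 90 mm (its y) by 80 mm high; origin at the centre of its underside, z up. Its hatch is a flat 6 mm lid over the whole top, hinged along the box's -x edge, free edge at +x; shut, it stands 14 mm clear of the rim, top face 100 mm above the bench. It is the narrower of the two boxes, on either side.
- fuse_box_pad (a point): Centre of the top face of the bright steel push pad on the fuse box's hatch, the place to press: 24 mm (x) by 44 mm (y), raised 2 mm above the lid, 97 mm from the hinge line and 29 mm in from the lid's free edge. Shut, the face is 102 mm above the bench. x points from the hinge to the free edge; z is square to the lid.
- fuse_box_hatch (a joint): Fuse box hatch angle, rad: 0 shut and latched, 0.55 fully open, -0.095 firm stop. Pressing the pad down to the stop, 9 mm (6 mm is just enough; about 5 to 8 N before the stop) frees the latch; as the fingers go up a spring lifts the hatch in 0.5 s to 0.55, where it stays, its free edge 65 mm higher and swung back towards the hinge. A shorter push leaves it latched. Pushed fully down again, it latches again.
- spares_box: Grey sheet-steel box for spare contact tips, fixed to the bench: 130 mm (its x) by 150 mm (its y, the wider box) by 80 mm high; origin at the centre of its underside, z up. Its hatch is a flat 6 mm lid over the whole top, hinged along the box's -x edge, free edge at +x; shut, it stands 14 mm clear of the rim, top face 100 mm above the bench. It has the same pad and latch. Leave shut.
- spares_box_hatch (a joint): Angle of the wider box's hatch, rad; 0 shut and latched; the same latch as the fuse box. Leave shut.
- bar_end_center (a point): Centre of an upright steel bar end, 44 mm diameter, 60 mm tall, loose on the bench. Leave alone.
- angle_mid (a point): Piece of dark angle iron, 110 mm long (its x), 40 mm wide, 40 mm tall, loose on the bench; the point is its middle, 20 mm above the bench. Leave alone.
- hammer_mid (a point): Hammer lying loose on the bench, 260 mm long along its x (head at +x); the point is the middle of its length, 10 mm above the bench. Leave alone.
- brush_mid (a point): Brush lying loose on the bench, 200 mm long along its x; the point is the middle of its length, 10 mm above the bench. Leave alone.

How it is judged:
By the outcome, as a careful person would: the job done as asked, in the order asked, and still so for the second after the job is handed in, with the robot touching nothing.
It also fails if it takes over 32 s, if anything falls off the work surface, if the arm or the gripper's body presses on something with over 40 N, if the wrist force passes 120 N, or if a joint passes its speed limit or range.

## Working session

There is one attempt and no reset: what is moved stays moved. The work goes in short steps, each a Python script; the robot and the scene stay as the last script left them, time stands still between calls to the robot, and variables do not carry over. Pictures are saved under pics/ and viewed, about 8 in all and at most 12, crops included, and the job is handed in when it is done.

```bash
mkdir -p pics; ls
python3 - <<'E'
from plant import arm, grip, telemetry, imaging
import cv2
for n in ("top","scene"):
    cv2.imwrite(f"pics/{n}0.png",imaging.capture(n)[:,:,::-1])
    print(imaging.get_calibration(n))
print(telemetry.get_obs())
E
```

```text
pics
{'camera_matrix': array([[496.63295933,   0.        , 259.10068186],
       [  0.        , 496.63295933, 185.74661578],
       [  0.        ,   0.        ,   1.        ]]), 'rvec': array([ 2.15693247, -2.14286342,  0.15018142]), 'tvec': array([0.00931927, 0.62276669, 1.57430168])}
{'camera_matrix': array([[346.42617662,   0.        , 259.5308069 ],
       [  0.        , 346.42617662, 192.4646486 ],
       [  0.        ,   0.        ,   1.        ]]), 'rvec': array([ 1.5392828 ,  1.8218565 , -0.87812528]), 'tvec': array([ 0.11823668, -0.29762741,  1.73274613])}
{'time': 0.1, 'qpos': array([ 1.58159472e+00,  3.85464093e-01,  6.77508820e-03, -4.44634430e-04,
       -1.19398956e+00, -2.58603251e-01]), 'joint_vel': array([ 0.00079844, -0.00143877,  0.00467284, -0.00059023, -0.00115141,
        0.00081717]), 'effort': array([-2.18160121e-04, -3.93318307e+01,  1.88928777e+01,  4.19793874e+00,
       -2.60389104e-03,  3.31567648e-06]), 'eef_pos': array([0.15314846, 0.60541425, 0.23034386]), 'tcp_rot': array([ 9.60345235e-04,  9.92323311e-01, -1.23666961e-01, -7.83849112e-05]), 'force': array([ 0.3355043 , -0.85986061, -0.64823921]), 'moment': array([ 0.03799972, -0.02512651, -0.06441217]), 'gripper_width': 0.0853840400724925}
```

View pics/top0.png

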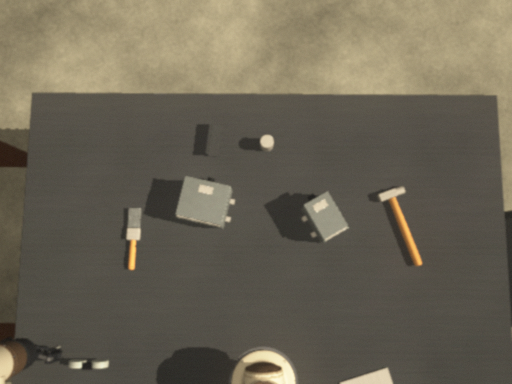

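View pics/scene0.png

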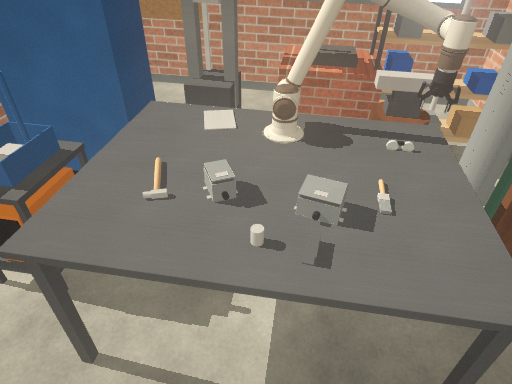

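The top view shows the narrow box at about (325,217) with its bright pad near (320,206), so the free edge faces up-left. The wide box is at about (205,202). Next I'll measure the lid outline and the pad.

```bash
cat > h.py <<'E'
import numpy as np, cv2
from plant import arm, grip, telemetry, imaging
def ray_plane(n,uv,z):
    c=imaging.get_calibration(n);R=cv2.Rodrigues(c["rvec"])[0];o=-R.T@c["tvec"]
    p=cv2.undistortPoints(np.float64(uv).reshape(-1,1,2),c["camera_matrix"],None).reshape(-1,2)
    d=np.c_[p,np.ones(len(p))]@R
    return o+d*((z-o[2])/d[:,2])[:,None]
E
python3 - <<'E'
from h import *
for n,(r0,r1,c0,c1) in {"top":(180,250,290,360),"scene":(150,210,190,250)}.items():
    im=cv2.imread(f"pics/{n}0.png"); g=im.max(2)
    crop=g[r0:r1,c0:c1]
    print(n,np.percentile(crop,[5,50,75,90,97,99]))
    for th in (80,150,165,180):
        m=(crop>th).astype(np.uint8)
        k,l,s,cc=cv2.connectedComponentsWithStats(m)
        for i in range(1,k):
            if s[i,4]>15:
                cn=cv2.findContours((l==i).astype(np.uint8),0,2)[0][0]
                R=cv2.minAreaRect(cn); uv=cc[i]+[c0,r0]
                print(th,s[i,4],uv.round(1),np.round(R[1],1),ray_plane(n,uv,.102).round(4), ray_plane(n,cv2.boxPoints(R)+[c0,r0],.1)[:,:2].round(3).tolist())
    cv2.imwrite(f"pics/{n}_c.png",cv2.resize(im[r0:r1,c0:c1],None,fx=7,fy=7,interpolation=2))
a=cv2.imread("pics/top_c.png");b=cv2.imread("pics/scene_c.png");h=490
b=cv2.resize(b,(300,300));o=np.zeros((490,790,3),np.uint8);o[:,:490]=a;o[:300,490:]=b;cv2.imwrite("pics/cc.png",o)
E
```

```text
top [ 53.  87. 116. 156. 191. 224.]
80 3766 [331.3 213. ] [69. 69.] [[ 0.5304 -0.2119  0.102 ]] [[0.634, -0.084], [0.635, -0.301], [0.42, -0.296], [0.418, -0.083]]
80 30 [304.2 218.4] [4.9 5.7] [[ 0.5129 -0.1274  0.102 ]] [[0.513, -0.116], [0.525, -0.129], [0.514, -0.139], [0.502, -0.127]]
80 33 [313.2 234.2] [5.4 5.8] [[ 0.4641 -0.155   0.102 ]] [[0.467, -0.144], [0.475, -0.16], [0.461, -0.168], [0.452, -0.151]]
150 1026 [326.6 216.6] [41.2 26. ] [[ 0.5191 -0.1973  0.102 ]] [[0.555, -0.13], [0.596, -0.201], [0.485, -0.263], [0.445, -0.193]]
165 146 [320.  205.3] [ 9.7 15.6] [[ 0.554  -0.1771  0.102 ]] [[0.555, -0.148], [0.58, -0.191], [0.553, -0.206], [0.529, -0.163]]
165 73 [335.9 232.6] [ 3.  25.1] [[ 0.4694 -0.2255  0.102 ]] [[0.454, -0.189], [0.493, -0.257], [0.485, -0.262], [0.446, -0.194]]
180 125 [319.9 205.4] [ 8.7 15. ] [[ 0.5539 -0.1768  0.102 ]] [[0.554, -0.15], [0.578, -0.191], [0.554, -0.204], [0.531, -0.163]]
180 52 [335.8 232.9] [ 2.2 24.2] [[ 0.4685 -0.2252  0.102 ]] [[0.451, -0.191], [0.49, -0.255], [0.484, -0.259], [0.446, -0.194]]
scene [ 85.   123.   126.   176.   180.03 220.  ]
80 3552 [219.4 179.3] [59. 59.] [[ 0.5883 -0.1731  0.102 ]] [[0.411, -0.339], [0.365, -0.107], [0.727, -0.041], [0.761, -0.225]]
150 611 [215.8 173.4] [36.7 34.4] [[ 0.5552 -0.195   0.102 ]] [[0.539, -0.288], [0.411, -0.203], [0.613, -0.095], [0.714, -0.177]]
165 570 [216.  173.4] [38.1 32.8] [[ 0.5545 -0.1946  0.102 ]] [[0.501, -0.276], [0.437, -0.166], [0.664, -0.091], [0.714, -0.188]]
180 54 [221.2 173.5] [ 4.1 12.7] [[ 0.5517 -0.1756  0.102 ]] [[0.548, -0.201], [0.524, -0.16], [0.549, -0.151], [0.573, -0.192]]
```

View pics/cc.png

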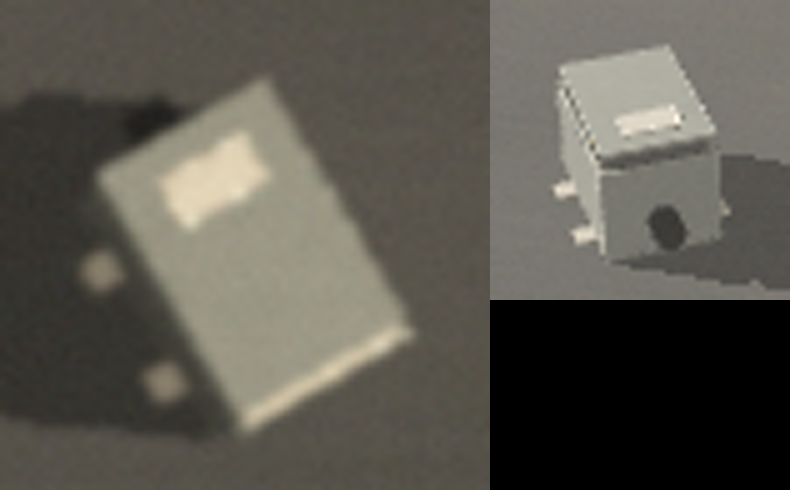

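The box yaw is about 0.52 rad, and the two views put the pad at (0.553,-0.176), agreeing within about 3 mm. I'll close the fingers and hover over it for a check.

Run:
```python
from h import *
grip(0.0)
psi=0.52
q=[0,np.cos(psi/2),np.sin(psi/2),0]
P=[0.553,-0.1765,0.24]
print(arm.solve_ik(P,q))
arm.move_to(P,q)
arm.move_l([P[0],P[1],0.135])
o=telemetry.get_obs();print(o["time"],o["eef_pos"],o["tcp_rot"],o["force"],o["gripper_width"])
a=imaging.capture("wrist");b=imaging.capture("scene")
o=np.zeros((384,800,3),np.uint8);o[:,:512]=a;o[:280,520:]=cv2.resize(b[130:230,170:270],(280,280),interpolation=2)
cv2.imwrite("pics/hov.png",o[:,:,::-1])
```

```text
[-0.03005926  0.30312294 -0.09119268  0.         -1.17648071  2.12085559]
4.7917 [ 0.55381756 -0.1765703   0.13594199] [4.95616040e-04 9.66320978e-01 2.57338072e-01 7.98821484e-04] [-0.1145891  -0.40555789  0.8499486 ] 0.00024783678568341197
```

View pics/hov.png

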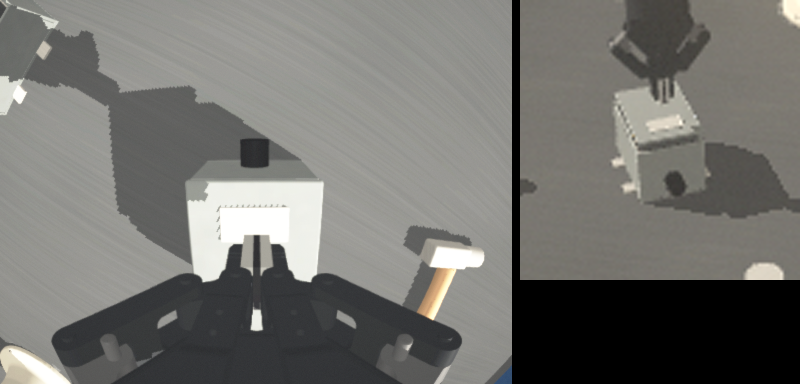

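The wrist view shows the pad's far edge at about (254,207), sides at 218 and 289, with the fingertips at (257,237) just in front. The jaws are square to the box. I'll cast those rays to confirm the pad position.

Run:
```python
from h import *
c=imaging.get_calibration("wrist");K=c["camera_matrix"];R=cv2.Rodrigues(c["rvec"])[0];o=-R.T@c["tvec"]
tcp=telemetry.get_obs()["eef_pos"];psi=.52;B=np.array([[np.cos(psi),np.sin(psi)],[-np.sin(psi),np.cos(psi)]])
for uv,z in (((218.5,207),.102),((289,207),.102),((289,241.5),.102),((187,182),.1),((322,182),.1)):
    v=(np.array(uv)-K[:2,2])/K[0,0];r=np.hypot(*v);d=R.T@np.r_[v/r*np.sin(r),np.cos(r)]
    p=o+d*(z-o[2])/d[2];print(uv,p.round(4),"box frame rel. TCP",(B@(p-tcp)[:2]).round(4))
```

```text
(218.5, 207) [ 0.554  -0.1491  0.102 ] box frame rel. TCP [0.0137 0.0238]
(289, 207) [ 0.5759 -0.1874  0.102 ] box frame rel. TCP [ 0.0137 -0.0203]
(289, 241.5) [ 0.5557 -0.1999  0.102 ] box frame rel. TCP [-0.01   -0.0212]
(187, 182) [ 0.5579 -0.1242  0.1   ] box frame rel. TCP [0.0295 0.0435]
(322, 182) [ 0.5997 -0.1975  0.1   ] box frame rel. TCP [ 0.0294 -0.0409]
```

The wrist rays put the pad centre within 2 mm of the TCP. Now the single push, stepped with force monitoring, followed by a straight lift.

Run:
```python
from h import *
x,y=0.554,-0.1745
arm.move_l([x,y,0.107],feed=.08); arm.pause(.15)
f0=telemetry.get_obs()["force"][2]; z=.107; log=[]
while z>0.089:
    z-=.001
    arm.move_l([x,y,z],feed=.02)
    o=telemetry.get_obs();f=o["force"][2]-f0;log.append((round(o["eef_pos"][2]*1e3,1),round(f,1)))
    if abs(f)>14: break
arm.move_l([x,y,0.26],feed=.2)
print(f0,log)
arm.pause(.6)
o=telemetry.get_obs();print(o["time"],o["eef_pos"],o["force"])
a=imaging.capture("wrist");b=imaging.capture("scene")
o=np.zeros((384,800,3),np.uint8);o[:,:512]=a;o[:280,520:]=cv2.resize(b[130:230,170:270],(280,280),interpolation=2)
cv2.imwrite("pics/after.png",o[:,:,::-1])
```

```text
0.2292405286569042 [(np.float64(106.2), np.float64(-0.2)), (np.float64(104.9), np.float64(0.2)), (np.float64(103.9), np.float64(0.7)), (np.float64(102.9), np.float64(-0.9)), (np.float64(101.9), np.float64(-0.7)), (np.float64(101.4), np.float64(2.2)), (np.float64(100.3), np.float64(4.0)), (np.float64(99.2), np.float64(3.9)), (np.float64(98.2), np.float64(4.9)), (np.float64(97.2), np.float64(4.4)), (np.float64(96.2), np.float64(4.4)), (np.float64(95.3), np.float64(4.6)), (np.float64(94.3), np.float64(5.0)), (np.float64(93.4), np.float64(5.5)), (np.float64(93.2), np.float64(8.5)), (np.float64(92.9), np.float64(12.2)), (np.float64(92.7), np.float64(16.3))]
11.3917 [ 0.55400177 -0.17448139  0.26001852] [-0.25513298 -0.85270717 -0.11074237]
```

View pics/after.png

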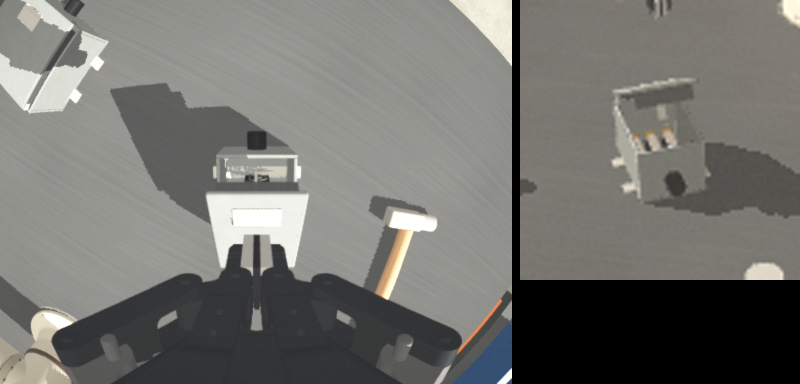

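The hatch is open: the scene crop shows the lid raised with the fuses visible, and the wrist view shows the open interior at about (257,168). The stop was felt at about 93 mm. I'll wait, confirm it stays open and that nothing else moved, then hand in.

Run:
```python
from h import *
b0=imaging.capture("scene")
arm.pause(1.2)
b=imaging.capture("scene");print("lid diff",np.abs(b.astype(int)-b0)[140:210,190:250].max())
s=cv2.imread("pics/scene0.png")[:,:,::-1].astype(int)
for n,(r0,r1,c0,c1) in dict(hammer=(150,205,140,175),bar=(220,250,245,270),wide=(170,228,290,352),angle=(238,270,312,336),brush=(175,215,374,396)).items():
    d=np.abs(b.astype(int)-s)[r0:r1,c0:c1].max(2);print(n,(d>40).sum())
print(telemetry.get_obs()["time"],telemetry.get_obs()["force"])
cv2.imwrite("pics/end.png",b[:,:,::-1])
```

```text
lid diff 7
hammer 0
bar 0
wide 530
angle 0
brush 0
12.7917 [-0.71125571  0.06514084 -0.06964689]
```

View pics/end.png

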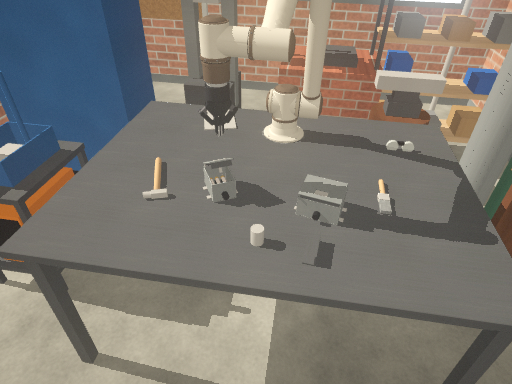

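The fuse hatch at (219,168) is open and steady, but the wide box at (322,200) differs from the start image. It could be arm shadow or an opened lid, so I'll look closer.

Run:
```python
from h import *
t=imaging.capture("top")[:,:,::-1]; f=lambda i,r,c:cv2.resize(i[r:r+70,c:c+70],(390,290),interpolation=2)
t0=cv2.imread("pics/top0.png");s0=cv2.imread("pics/scene0.png");s=cv2.imread("pics/end.png")
cv2.imwrite("pics/wide.png",np.vstack([np.hstack([f(s0,165,288),f(s,165,288)]),np.hstack([f(t0,168,170),f(t,168,170)])]))
```

```text
(no output)
```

View pics/wide.png

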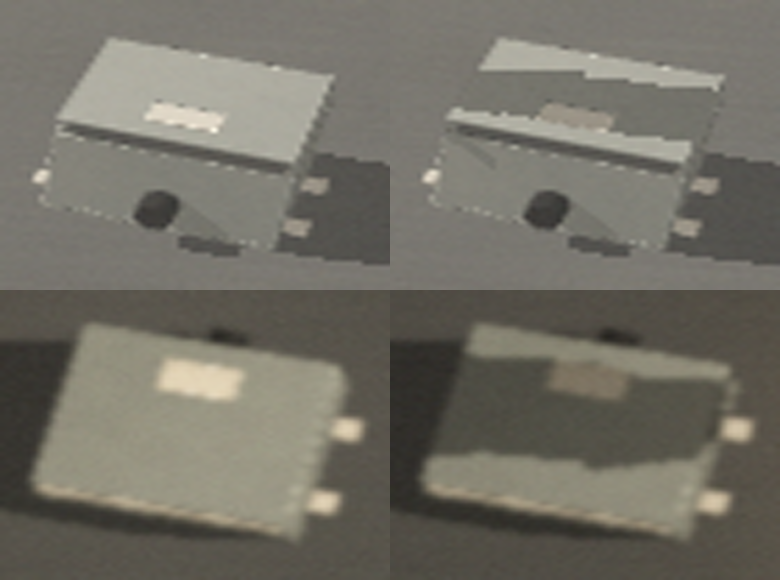

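The outline is the same in both views, so it is only the arm's shadow on a shut lid. Handing in.

```bash
python3 -c "
from plant import arm
print(arm.close_job())"
```

```text
the job is handed in; nothing more can be done
None
```

The fuse box hatch is open and the job is handed in, at about 13 s on the robot's clock. I pushed the pad down once with closed fingertips, about 9 mm, until the firm stop. Force was about 5 N on the way and peaked at about 16 N at the stop. I then lifted straight up to 0.26 m, and the hatch popped open.

**Last checks:**
- **Hatch:** it stayed open and unmoved over a 1.2 s wait, with the fingers clear and the wrist force near zero.
- **Loose things:** the hammer, brush, bar end and angle iron look the same as in the first picture.
- **Wider box:** the automatic comparison flagged a change here. Close-ups in two views showed it was only the arm's shadow, with the lid outline unchanged and still shut.

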